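Open the push-and-turn cap of the consolidant jug

TASK

Open the white jug of sherd consolidant: push its red child-resistant cap down hard until it bottoms, keep it down while you turn it anticlockwise until it comes free, and lift it off without forcing the jug. Then set the cap down, the same way up, inside the blue dish and let go, leaving the can, the sherds and the other things on the table where they are.

Things in the scene. Friction and masses are not known exactly. Their poses are not given: they have to be found in the camera images.
- jug: White round jug, 94 mm across, blue band, in a 112 mm square wooden holder screwed to the table: it does not move. Origin: on its vertical axis, at the holder's underside (table height); z up. The shoulder ends 148 mm up; above is the neck, 40 mm across, under the cap. The closed cap's white mark points along the jug's x axis (short black mark on the shoulder), within 5 degrees.
- cap: Red ribbed push-and-turn cap, a loose part of about 40 g, round, 52 mm across (54 over the ribs), 36 mm tall, open below. Origin: centre of its lower rim; z up, x along the white mark on top. Closed, its rim is 165 mm and its top 201 mm above the table. Turning it unless pushed to the bottom, pulling it before it is free, or pressing over 30 N forces the neck.
- cap_top (a point): Centre of the cap's flat top. Pushing: a spring holds the cap up, about 5 N to start it down and 0.4 N more per mm. It bottoms hard after an unseen stroke that differs from start to start, 4 to 14 mm. It can turn only when pressed fully to the bottom (within 1 to 2 mm): feel for the steep rise in force there (stop at about 16 N) and hold it down.
- neck (a point): Centre of the neck's mouth inside the cap, on the jug's axis 180 mm above the table. Turning: held at the bottom, the cap turns anticlockwise seen from above. From 56 degrees onwards it is free to lift, at 82 degrees it meets a stop; 70 degrees is right. Clockwise it does not turn.
- dish: Round blue enamel dish, loose, about 0.6 kg, 148 mm across the rim and 16 mm tall, walls 3 mm, flat floor about 118 mm across and 4 mm thick. Origin: centre of its underside.
- can: Bystander: plain steel can, 74 mm across, 150 mm tall. Origin: centre of its underside.
- sherd_a: Bystander: potsherd, about 60 x 45 x 10 mm, lying flat.
- sherd_b: Bystander: potsherd, about 55 x 40 x 12 mm, lying flat.
- sherd_c: Bystander: potsherd, about 65 x 45 x 9 mm, lying flat.
- sherd_d: Bystander: potsherd, about 55 x 45 x 11 mm, lying flat.
- tape: Bystander: roll of yellow tape, 76 mm across, 20 mm tall, lying flat.
- loupe: Bystander: steel hand loupe, 36 mm across, 22 mm tall, with a short black handle.
- brush: Bystander: small brush lying flat.

How it is judged (in metres and radians):
On the way, in this order (a step that is already met when the one before it is completed fails the run):
1. the cap is turned free, more than 52 degrees, while it is still on the neck (angle between the x axis of cap and the x axis of jug, either way round above 0.9 rad and z of cap in the frame of jug below 0.172 m and horizontal distance between cap and jug below 0.01 m), for 0.05 s.
2. the cap is lifted clear of the neck (z of cap in the frame of jug above 0.19 m), for 0.05 s.
At the end, for the whole second after the job is handed in: The cap stands at rest flat on the dish's floor, top up (within 0.15 rad), its centre within 40 mm of the dish's centre; the dish stands level on the table, at rest; nothing is held (horizontal distance between cap and dish below 0.04 m and z of cap in the frame of dish below 0.01 m and angle between cap's own z axis and vertical below 0.15 rad and angle between dish's own z axis and vertical below 0.1 rad and height (world z) of dish below 0.01 m and linear speed of each of cap, dish below 0.02 m/s); the robot touches nothing.
It fails at once if the cap is forced on the jug: more than 30 N between them (contact force between cap and jug above 30 N).
It fails at once if the jug is struck: more than 20 N between it and the fingers or arm (contact force between any of the fingers, the arm and jug above 20 N).
It fails at once if a bystander is moved by more than 25 mm (distance of any of can, sherd_a, sherd_b, sherd_c, sherd_d, tape, loupe, brush from where it was at the start of the episode above 0.025 m).
It also fails if it takes over 64 s, if anything falls off the work surface, if the arm or the gripper's body presses on something with over 40 N, if the wrist force passes 120 N, or if a joint passes its speed limit or range.

ROBOT

A 6-joint arm with a two-finger parallel gripper is mounted at the origin on the work surface. World frame = base frame: x ahead of the robot, y to its left, z up, the work surface at z = 0. Lengths are in mm, angles in rad, forces in N, time in s.
With the tool pointing down it reaches from about 350 to 875 mm from the base axis. Payload 4.2 kg.
Tool frame: the origin (TCP) lies at the very end of the fingers, on their centre line; the grasp point (between the pads) lies 19 mm behind it; z points along the fingers, y is the line along which they close (so a half turn about z gives the same grasp; the last joint's range is limited). The gripper opens to 85 mm and grips with 20 to 120 N. Pads are 22 mm wide; open, the fingers measure 114 mm over their backs; the gripper's body (76 mm by 85 mm) begins 54 mm behind the grasp point. The pads swing forward as they close: fully open they stand 13 mm farther back than shut.
Start: joints at [-0.92, 0.385, 0.008, 0, -1.194, -0.259], TCP at [238.671, -577.612, 199.112] pointing down, gripper open.
Joint ranges: [-3.14, 3.14], [-1.21, 2.06], [-1.07, 1.41], [-3.16, 2.05], [-2.99, -0.16], [-3.1, 3.1]. Speed limits (rad/s): [2.79, 2.79, 3.14, 3.14, 3.14, 3.14].

INTERFACE

Orientations are given as a unit quaternion [x, y, z, w].
In Python, from bench import arm, optics gives the robot as it stands. The module is installed in compiled form; this text tells all that it offers.
- The arm moves only by the tool step_arm, never from a script. Its argument "motion" is a list of rows, each an object with "dr": the turn, a rotation vector about the tool's x, y, z in units of 8 degrees (1.0 is 8 degrees), a list of three; "slide": the shift along the tool's x, y, z in mm, a list of three; "jaw": the finger opening in mm, from 0 to 85.4. A call has exactly 8 rows; each row is the pose to reach, as a shift and turn from the pose commanded when the call began, along the tool's axes at that moment; what a row does not reach only later rows make up. A row lasts 1/8 s, in which the tool goes at most 62.5 mm and 10.7 degrees, less where a joint would pass 70% of its speed; a pose out of reach is approached as far as the arm can. A call with a gripper value outside its range is refused whole. The fingers move at their own pace and stop on an object; the grip force is fixed at half the most. Time passes only in rows, so rows that repeat a pose let the fingers close, or fill a call up. It gives the time, the measured TCP pose, the force, the opening and the grip force at its end, in the units of the state.
- arm.read_state(): the state, without advancing time (a new reading comes with each control period).
- optics.get_image(name): name is "scene" or "top" or "wrist"; returns the picture (384x512x3 uint8, blue, green, red); there is no depth.
- optics.camera_info(name): a dict with "camera_matrix" (3x3 intrinsics, pixels), "k1" (the pictures are not rectified: a ray, as slopes to the right and down, at radius r is drawn at 1 + k1 r^2 times it, then the intrinsics apply), "view" (4x4, takes a point from world to camera coordinates); the wrist camera has in their place "T_tool_cam" (4x4, takes a point from camera to tool coordinates, whose origin is the TCP and whose axes are the flange's). Camera axes: x right, y up, looking along -z (the intrinsics and any distortion apply to the point x, -y, -z); pixel columns grow to the right and rows downward; lengths in mm; the calibration is good to about 2 mm. A picture is of the moment at which its call begins: read the wrist's pose just before it. camera_info takes no time and is no camera call.
- arm.job_done(): hands the job in; it is judged then, once.
The state is a dict: "clock": time; "joints": joint angles; "joint_vel": joint speeds; "joint_efforts": joint torques, N m; "position": TCP position; "ee_rot": TCP orientation; "contact_force": force on the tool from outside, world axes, zero at the start; "wrist_torque": the same for the moment, N m; "gripper_width": finger opening in mm; "grasp_force": force on a finger pad.
Only numpy, scipy, OpenCV 4.12 (cv2) and the standard library are available. Lean on these libraries where they do the work, as an engineer would, in place of code of your own. Each camera call takes 0.05 s, during which the arm holds its last target. There are 200 camera calls.

## Working session

There is one attempt and no reset: what is moved stays moved. The work goes in short steps, Python scripts to look and compute and a tool call to move; the robot and the scene stay as the last step left them, time stands still between calls to the robot, and variables do not carry over. Pictures are saved under pics/ and viewed, at most 14 in all, crops included, and the job is handed in when it is done.

Besides the shell and the picture viewer there is one more tool, called after "Call:" as name([rows], argument=value, ...), one row to a line, values as JSON. step_arm: Moves the arm, as the interface text tells. Its arguments: {"type":"object","properties":{"motion":{"type":"array","items":{"type":"object","properties":{"dr":{"type":"array","items":{"type":"number"}},"slide":{"type":"array","items":{"type":"number"}},"jaw":{"type":"number"}}}}},"required":["motion"]}

```bash
mkdir -p pics
python3 - <<'E'
from bench import arm, optics
import cv2,numpy as np
np.set_printoptions(suppress=True,precision=4)
for n in("top","scene"):
    cv2.imwrite(f"pics/{n}0.png",optics.get_image(n))
for n in("top","scene","wrist"): 
    print(n,optics.camera_info(n))
s=arm.read_state();print(s)
E
```

```text
top {'camera_matrix': array([[368.1152,   0.    , 253.0034],
       [  0.    , 368.1152, 190.1803],
       [  0.    ,   0.    ,   1.    ]]), 'k1': -0.04025322338751692, 'view': array([[   -0.0286,    -0.9996,     0.0031,    25.7753],
       [    0.9807,    -0.0275,     0.1934,  -576.2745],
       [   -0.1933,     0.0085,     0.9811, -1076.3998],
       [    0.    ,     0.    ,     0.    ,     1.    ]])}
scene {'camera_matrix': array([[437.3656,   0.    , 257.484 ],
       [  0.    , 437.3656, 186.7576],
       [  0.    ,   0.    ,   1.    ]]), 'k1': -0.12532930142540516, 'view': array([[    0.2144,     0.9764,     0.0244,  -131.9327],
       [   -0.5722,     0.1054,     0.8133,   220.1564],
       [    0.7916,    -0.1884,     0.5813, -1747.6623],
       [    0.    ,     0.    ,     0.    ,     1.    ]])}
wrist {'camera_matrix': array([[338.5175,   0.    , 252.6296],
       [  0.    , 338.5175, 190.3762],
       [  0.    ,   0.    ,   1.    ]]), 'k1': 0.032511706042844306, 'T_tool_cam': array([[  -0.0008,    0.9486,    0.3166,   80.0043],
       [   1.    ,    0.0004,    0.0012,   -0.8927],
       [   0.001 ,    0.3166,   -0.9486, -175.0131],
       [   0.    ,    0.    ,    0.    ,    1.    ]])}
{'clock': 0.1, 'joints': array([-0.9204,  0.3855,  0.0068, -0.0004, -1.194 , -0.2586]), 'joint_vel': array([-0.0011, -0.0009,  0.0035,  0.0038,  0.0001,  0.0008]), 'joint_efforts': array([ -0.0003, -39.3319,  18.8929,   4.1979,  -0.0026,   0.    ]), 'position': array([ 238.4703, -577.0957,  198.1286]), 'ee_rot': array([-0.1946,  0.9809,  0.0009, -0.0002]), 'contact_force': array([-0.0347,  0.0265, -0.7926]), 'wrist_torque': array([ 0.021 , -0.0013,  0.0688]), 'grasp_force': 0.0, 'gripper_width': 85.37555767252806}
```

View pics/top0.png

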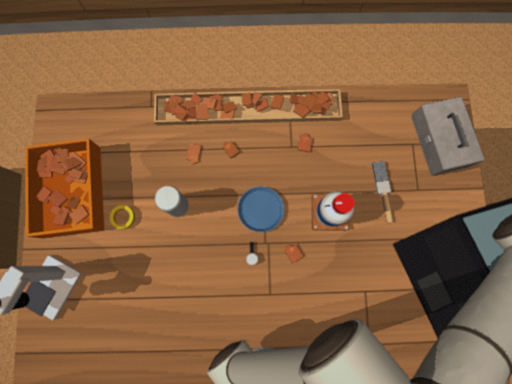

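View pics/scene0.png

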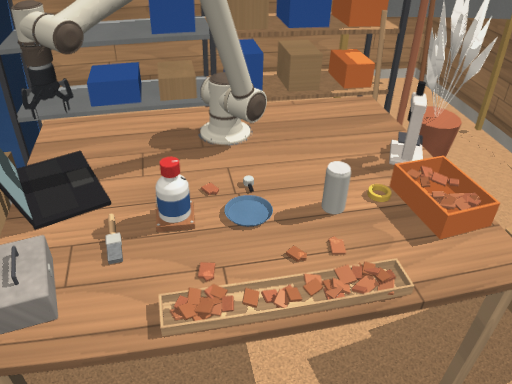

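The top view shows the cap at about (344,203), the dish at (262,209), and the can at (169,198). In the scene view the cap is at (169,165) and the dish at (248,211). Next I turn these into positions and enlarge the cap.

```bash
cat > h.py <<'E'
from bench import arm, optics
import cv2,numpy as np
from scipy.spatial.transform import Rotation as R
np.set_printoptions(suppress=True,precision=2)
def cam(n,s=None):
    i=optics.camera_info(n)
    if n=="wrist":
        T=np.eye(4);T[:3,:3]=R.from_quat(s["ee_rot"]).as_matrix();T[:3,3]=s["position"]
        W=T@i["T_tool_cam"]
    else: W=np.linalg.inv(i["view"])
    return W,i["camera_matrix"],i["k1"]
def ray(n,u,v,z,s=None):
    W,K,k=cam(n,s)
    p=cv2.undistortPoints(np.array([[[u,v]]],float),K,np.array([k,0,0,0.]))[0,0]
    d=W[:3,:3]@[p[0],-p[1],-1]
    return W[:3,3]+d*(z-W[2,3])/d[2]
def proj(n,P,s=None):
    W,K,k=cam(n,s)
    c=np.linalg.inv(W)@np.append(P,1); x,y=c[0]/-c[2],-c[1]/-c[2]
    f=1+k*(x*x+y*y); return K[0,0]*x*f+K[0,2],K[1,1]*y*f+K[1,2]
E
python3 - <<'E'
from h import *
print("cap top",ray("top",344,203,201),"scene",ray("scene",169,162,201))
print("holder corners",[ray("top",*p,0) for p in((313,196),(352,230),(314,230))])
print("dish",ray("top",262,209,14),ray("scene",248,210,14))
print("can",ray("top",168,195,150)); print("loupe",ray("top",252,259,20),"sherd",ray("top",294,253,10))
im=optics.get_image("top")
cv2.imwrite("pics/c.png",cv2.resize(im[180:240,300:380],None,fx=8,fy=8,interpolation=cv2.INTER_CUBIC))
E
```

```text
cap top [ 506.62 -230.86  201.  ] scene [ 510.58 -228.64  201.  ]
holder corners [array([ 563.28, -184.08,    0.  ]), array([ 450.09, -301.88,    0.  ]), array([ 453.76, -180.75,    0.  ])]
dish [523.65 -17.64  14.  ] [525.58 -10.02  14.  ]
can [551.19 249.74 150.  ]
loupe [368.86  18.36  20.  ] sherd [ 383.48 -112.59   10.  ]
```

View pics/c.png

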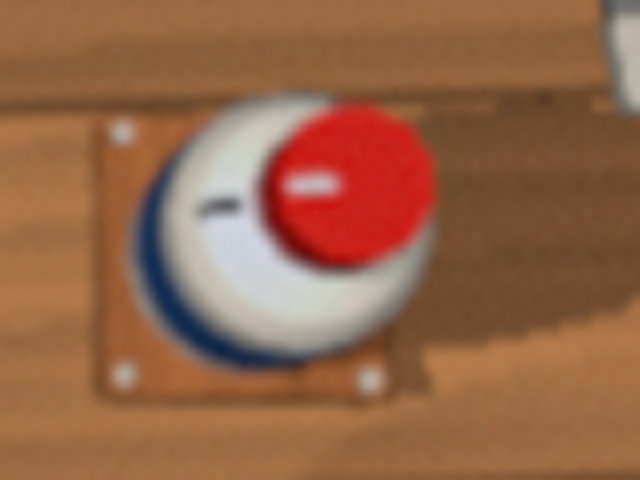

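Call:
step_arm([
  {"dr":[0,0,0],"slide":[-40,22,-30],"jaw":85},
  {"dr":[0,0,0],"slide":[-90,50,-60],"jaw":85},
  {"dr":[0,0,0],"slide":[-145,80,-70],"jaw":85},
  {"dr":[0,0,0],"slide":[-200,110,-75],"jaw":85},
  {"dr":[0,0,0],"slide":[-250,145,-75],"jaw":85},
  {"dr":[0,0,0],"slide":[-300,175,-75],"jaw":85},
  {"dr":[0,0,0],"slide":[-350,200,-75],"jaw":85},
  {"dr":[0,0,0],"slide":[-381,218,-75],"jaw":85},
])

```text
clock: 1.15
position: [508.7, -228.4, 273.7]
ee_rot: [-0.196, 0.981, 0.0, -0.0]
contact_force: [0.7, -1.1, -1.0]
gripper_width: 84.9
grasp_force: 0.0
```

Run:
```python
from h import *
s=arm.read_state();im=optics.get_image("wrist")
print(s["clock"],s["position"],s["ee_rot"],s["contact_force"],s["joints"])
print(proj("wrist",np.array([508,-230,201.]),s))
cv2.imwrite("pics/w1.png",im)
```

```text
1.15 [ 508.71 -228.44  273.74] [-0.2   0.98  0.   -0.  ] [ 0.67 -1.12 -0.95] [-0.13  0.23 -0.03 -0.   -1.31 -1.05]
(np.float64(252.6407503662381), np.float64(185.54710961952145))
```

View pics/w1.png

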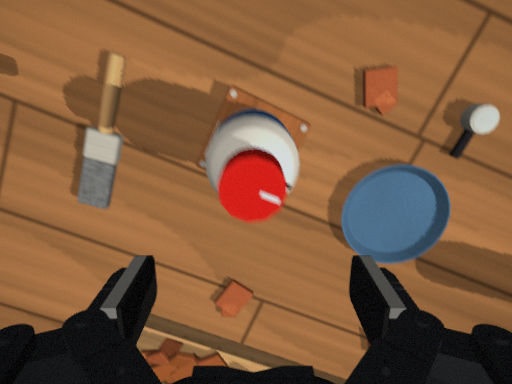

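The wrist view shows the cap top at about (252,185), the dish centre at about (396,213), and the fingers astride the cap line. I'll refine the cap and dish positions by fitting colours.

Run:
```python
from h import *
s=arm.read_state();im=cv2.imread("pics/w1.png").astype(int)
b,g,r=im[...,0],im[...,1],im[...,2]
def big(m):
    n,l,st,c=cv2.connectedComponentsWithStats(m.astype(np.uint8)); i=1+np.argmax(st[1:,4]); return (l==i).astype(np.uint8),st[i],c[i]
m,st,c=big((r>120)&(g<70)&(b<70)); 
print("red",st,c)
m2,st2,c2=big((r>185)&(g<60)&(b<60)); print("bright",st2,c2)
d,sd,cd=big((b>r+30)&(b>90)&(np.arange(512)[None]>320)); print("dish",sd,cd)
k,_=cv2.findContours(d,0,1); e=cv2.fitEllipse(max(k,key=len)); print(e, ray("wrist",*e[0],16,s))
# cap silhouette predicted for candidate, least squares on bbox
from scipy.optimize import minimize
hull=cv2.convexHull(max(cv2.findContours(m,0,1)[0],key=len))
def sil(x,y):
    a=np.linspace(0,2*np.pi,60)
    P=[proj("wrist",np.array([x+26.5*np.cos(t),y+26.5*np.sin(t),z]),s) for z in(201,165) for t in a]
    M=np.zeros((384,512),np.uint8);cv2.fillConvexPoly(M,cv2.convexHull(np.round(np.array(P)*16).astype(np.int32)),1,shift=4);return M
H=np.zeros((384,512),np.uint8);cv2.fillConvexPoly(H,hull,1)
best=min(((int((sil(x,y)!=H).sum()),x,y) for x in np.arange(502,515,1.) for y in np.arange(-236,-222,1.)));print(best)
P=[ray("wrist",u,v,201,s) for u,v in((261,192),(280,201))];print(P,np.degrees(np.arctan2(*(P[1]-P[0])[[1,0]])))
```

```text
red [ 219  154   68   68 3367] [250.77 186.98]
bright [ 219  157   67   64 3054] [250.46 188.23]
dish [ 342  165  108   98 7235] [390.83 213.88]
((395.3924560546875, 213.49151611328125), (91.86854553222656, 109.82933044433594), 65.31375122070312) [526.19  -9.42  16.  ]Traceback (most recent call last):
  File "<stdin>", line 19, in <module>
  File "<stdin>", line 19, in <genexpr>
  File "<stdin>", line 16, in sil
  File "h.py", line 18, in proj
    W,K,k=cam(n,s)
          ~~~^^^^^
  File "h.py", line 6, in cam
    i=optics.camera_info(n)
ValueError: time passes only in moves, steps and waits
```

Call:
step_arm([
  {"dr":[0,0,0],"slide":[1,-1,15],"jaw":85},
  {"dr":[0,0,0],"slide":[1,-1,32],"jaw":85},
  {"dr":[0,0,0],"slide":[1,-1,49],"jaw":85},
  {"dr":[0,0,0],"slide":[1,-1,66],"jaw":85},
  {"dr":[0,0,0],"slide":[1,-1,83],"jaw":85},
  {"dr":[0,0,0],"slide":[1,-1,98],"jaw":85},
  {"dr":[0,0,0],"slide":[1,-1,106],"jaw":72},
  {"dr":[0,0,0],"slide":[1,-1,106],"jaw":62},
])

```text
clock: 2.2
position: [506.5, -232.2, 167.5]
ee_rot: [-0.194, 0.981, 0.0, -0.001]
contact_force: [-0.7, 1.5, -0.1]
gripper_width: 62.2
grasp_force: 0.0
```

Run:
```python
from h import *
s=arm.read_state();im=optics.get_image("wrist")
print(s["clock"],s["position"],s["contact_force"],s["gripper_width"])
cv2.imwrite("pics/w2.png",im)
```

```text
2.2 [ 506.48 -232.22  167.47] [-0.71  1.46 -0.13] 62.15275166714096
```

View pics/w2.png

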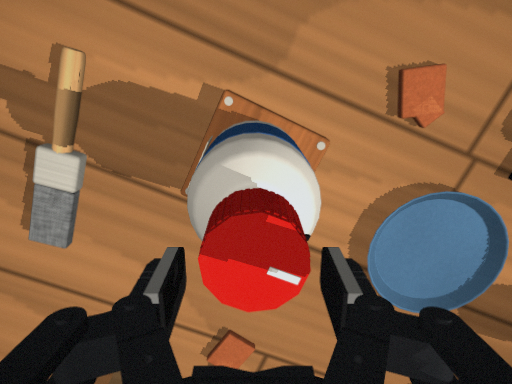

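The pads straddle the cap symmetrically, with gaps of about 15 px and 13 px. The cap top at (254,257) matches the predicted tool axis at (255,257), so I'll close.

Call:
step_arm([
  {"dr":[0,0,0],"slide":[0,0,0],"jaw":58},
  {"dr":[0,0,0],"slide":[0,0,0],"jaw":56},
  {"dr":[0,0,0],"slide":[0,0,0],"jaw":55},
  {"dr":[0,0,0],"slide":[0,0,0],"jaw":54},
  {"dr":[0,0,0],"slide":[0,0,0],"jaw":53},
  {"dr":[0,0,0],"slide":[0,0,0],"jaw":50},
  {"dr":[0,0,0],"slide":[0,0,0],"jaw":46},
  {"dr":[0,0,0],"slide":[0,0,0],"jaw":46},
])

```text
clock: 3.25
position: [507.0, -232.0, 168.1]
ee_rot: [-0.195, 0.981, 0.0, -0.0]
contact_force: [-0.8, -0.1, 0.1]
gripper_width: 45.9
grasp_force: 0.0
```

The jaw reads 45.9 mm with no grip force, which is narrower than the cap, so I'll look before going on.

Run:
```python
from h import *
s=arm.read_state();im=optics.get_image("wrist");sc=optics.get_image("scene")
print(s["clock"],s["position"],s["contact_force"],s["gripper_width"],s["grasp_force"])
a=cv2.resize(im[150:384,120:400],(480,400));b=cv2.resize(sc[100:240,110:222],(320,400),interpolation=cv2.INTER_CUBIC)
cv2.imwrite("pics/w3.png",np.hstack([a,b]))
```

```text
3.25 [ 507.   -231.97  168.07] [-0.83 -0.11  0.1 ] 45.891458364144555 0.0
```

View pics/w3.png

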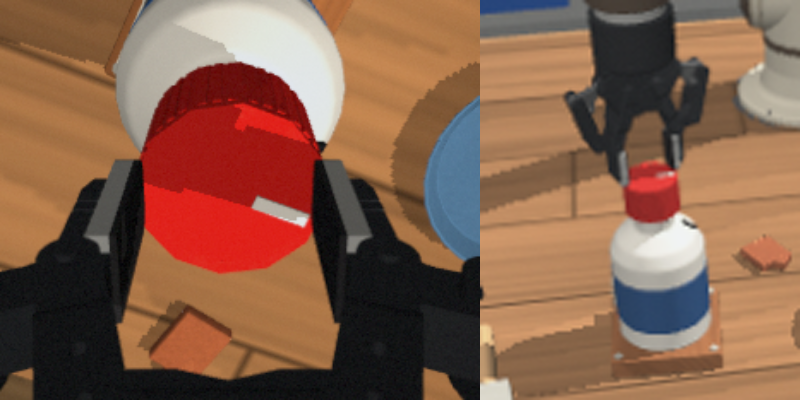

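The scene crop has the fingertips only just below the cap's top, at about (161,164) and (178,158) in the full frame. I'll check their height.

Run:
```python
from h import *
for uv in((160.8,164),(178.2,158.5)):
    print([ray("scene",*uv,z) for z in(170,180,190,200)])
for P in((508,-231,201),(508,-231,165)): print(proj("scene",np.array(P,float)))
```

```text
[array([ 467.18, -252.37,  170.  ]), array([ 483.15, -251.94,  180.  ]), array([ 499.12, -251.51,  190.  ]), array([ 515.1 , -251.08,  200.  ])]
[array([ 446.59, -201.73,  170.  ]), array([ 462.87, -202.05,  180.  ]), array([ 479.15, -202.38,  190.  ]), array([ 495.43, -202.71,  200.  ])]
(np.float64(168.08321367421638), np.float64(161.5852478711581))
(np.float64(169.27979307689884), np.float64(172.57240566834818))
```

The tips overlap the cap in the wrist view but don't touch it. Both views put them at z≈202, so the real fingertips sit about 34 mm behind the reported TCP. I'll open, go 24 mm lower and close again, watching the grip force.

Call:
step_arm([
  {"dr":[0,0,0],"slide":[0,0,-4],"jaw":68},
  {"dr":[0,0,0],"slide":[0,0,-4],"jaw":70},
  {"dr":[0,0,0],"slide":[0,0,-4],"jaw":70},
  {"dr":[0,0,0],"slide":[0,0,4],"jaw":70},
  {"dr":[0,0,0],"slide":[0,0,12],"jaw":70},
  {"dr":[0,0,0],"slide":[0,0,19],"jaw":70},
  {"dr":[0,0,0],"slide":[0,0,24],"jaw":70},
  {"dr":[0,0,0],"slide":[0,0,24],"jaw":62},
])

```text
clock: 4.35
position: [506.8, -231.9, 143.5]
ee_rot: [-0.195, 0.981, 0.0, -0.001]
contact_force: [-0.1, -1.5, -0.6]
gripper_width: 61.9
grasp_force: 0.0
```

Call:
step_arm([
  {"dr":[0,0,0],"slide":[0,0,0],"jaw":60},
  {"dr":[0,0,0],"slide":[0,0,0],"jaw":58},
  {"dr":[0,0,0],"slide":[0,0,0],"jaw":57},
  {"dr":[0,0,0],"slide":[0,0,0],"jaw":56},
  {"dr":[0,0,0],"slide":[0,0,0],"jaw":55},
  {"dr":[0,0,0],"slide":[0,0,0],"jaw":54},
  {"dr":[0,0,0],"slide":[0,0,0],"jaw":53},
  {"dr":[0,0,0],"slide":[0,0,0],"jaw":53},
])

```text
clock: 5.35
position: [506.8, -231.6, 144.2]
ee_rot: [-0.195, 0.981, 0.0, -0.0]
contact_force: [-0.1, 2.5, 2.4]
gripper_width: 53.1
grasp_force: 4.2
```

Call:
step_arm([
  {"dr":[0,0,0],"slide":[0,0,0],"jaw":52},
  {"dr":[0,0,0],"slide":[0,0,0],"jaw":50},
  {"dr":[0,0,0],"slide":[0,0,0],"jaw":47},
  {"dr":[0,0,0],"slide":[0,0,0],"jaw":44},
  {"dr":[0,0,0],"slide":[0,0,0],"jaw":42},
  {"dr":[0,0,0],"slide":[0,0,0],"jaw":42},
  {"dr":[0,0,0],"slide":[0,0,0],"jaw":42},
  {"dr":[0,0,0],"slide":[0,0,0],"jaw":42},
])

```text
clock: 6.35
position: [507.0, -231.9, 144.3]
ee_rot: [-0.195, 0.981, 0.0, -0.0]
contact_force: [-2.3, 5.0, 5.0]
gripper_width: 51.2
grasp_force: 61.5
```

Run:
```python
from h import *
s=arm.read_state()
im=optics.get_image("wrist");sc=optics.get_image("scene")
print(s["position"],s["contact_force"],s["wrist_torque"],s["gripper_width"],s["grasp_force"])
a=cv2.resize(im[150:384,120:400],(480,400));b=cv2.resize(sc[100:240,110:222],(320,400),interpolation=cv2.INTER_CUBIC)
cv2.imwrite("pics/w4.png",np.hstack([a,b]))
```

```text
[ 506.99 -231.91  144.27] [-2.34  4.96  5.03] [ 1.3   0.73 -0.06] 51.190221396321185 61.48740151897073
```

View pics/w4.png

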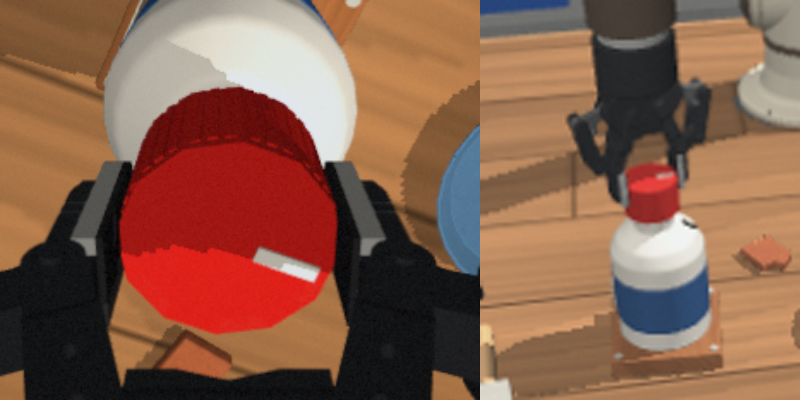

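The cap is gripped with 61 N across the upper half, with the mark at the right of the cap top. Now I push in small steps.

Call:
step_arm([
  {"dr":[0,0,0],"slide":[0,0,0.5],"jaw":42},
  {"dr":[0,0,0],"slide":[0,0,1],"jaw":42},
  {"dr":[0,0,0],"slide":[0,0,1.5],"jaw":42},
  {"dr":[0,0,0],"slide":[0,0,2],"jaw":42},
  {"dr":[0,0,0],"slide":[0,0,2.5],"jaw":42},
  {"dr":[0,0,0],"slide":[0,0,3],"jaw":42},
  {"dr":[0,0,0],"slide":[0,0,3],"jaw":42},
  {"dr":[0,0,0],"slide":[0,0,3],"jaw":42},
])

```text
clock: 7.45
position: [507.0, -232.0, 141.6]
ee_rot: [-0.195, 0.981, -0.0, 0.0]
contact_force: [-3.2, 4.2, 6.7]
gripper_width: 51.3
grasp_force: 61.6
```

Call:
step_arm([
  {"dr":[0,0,0],"slide":[0,0,0.25],"jaw":42},
  {"dr":[0,0,0],"slide":[0,0,0.5],"jaw":42},
  {"dr":[0,0,0],"slide":[0,0,0.75],"jaw":42},
  {"dr":[0,0,0],"slide":[0,0,1],"jaw":42},
  {"dr":[0,0,0],"slide":[0,0,1.25],"jaw":42},
  {"dr":[0,0,0],"slide":[0,0,1.5],"jaw":42},
  {"dr":[0,0,0],"slide":[0,0,1.5],"jaw":42},
  {"dr":[0,0,0],"slide":[0,0,1.5],"jaw":42},
])

```text
clock: 8.45
position: [507.1, -232.0, 140.3]
ee_rot: [-0.195, 0.981, -0.0, 0.0]
contact_force: [-2.2, 5.2, 7.9]
gripper_width: 51.2
grasp_force: 61.7
```

Call:
step_arm([
  {"dr":[0,0,0],"slide":[0,0,0.25],"jaw":42},
  {"dr":[0,0,0],"slide":[0,0,0.5],"jaw":42},
  {"dr":[0,0,0],"slide":[0,0,0.75],"jaw":42},
  {"dr":[0,0,0],"slide":[0,0,1],"jaw":42},
  {"dr":[0,0,0],"slide":[0,0,1.25],"jaw":42},
  {"dr":[0,0,0],"slide":[0,0,1.5],"jaw":42},
  {"dr":[0,0,0],"slide":[0,0,1.5],"jaw":42},
  {"dr":[0,0,0],"slide":[0,0,1.5],"jaw":42},
])

```text
clock: 9.45
position: [507.0, -232.0, 138.9]
ee_rot: [-0.195, 0.981, -0.0, 0.0]
contact_force: [-3.0, 4.7, 8.5]
gripper_width: 51.1
grasp_force: 61.7
```

Call:
step_arm([
  {"dr":[0,0,0],"slide":[0,0,0.25],"jaw":42},
  {"dr":[0,0,0],"slide":[0,0,0.5],"jaw":42},
  {"dr":[0,0,0],"slide":[0,0,0.75],"jaw":42},
  {"dr":[0,0,0],"slide":[0,0,1],"jaw":42},
  {"dr":[0,0,0],"slide":[0,0,1.25],"jaw":42},
  {"dr":[0,0,0],"slide":[0,0,1.5],"jaw":42},
  {"dr":[0,0,0],"slide":[0,0,1.5],"jaw":42},
  {"dr":[0,0,0],"slide":[0,0,1.5],"jaw":42},
])

```text
clock: 10.45
position: [507.1, -232.0, 137.5]
ee_rot: [-0.195, 0.981, -0.0, 0.0]
contact_force: [-3.2, 4.6, 8.0]
gripper_width: 51.3
grasp_force: 61.8
```

Call:
step_arm([
  {"dr":[0,0,0],"slide":[0,0,0.25],"jaw":42},
  {"dr":[0,0,0],"slide":[0,0,0.5],"jaw":42},
  {"dr":[0,0,0],"slide":[0,0,0.75],"jaw":42},
  {"dr":[0,0,0],"slide":[0,0,1],"jaw":42},
  {"dr":[0,0,0],"slide":[0,0,1.25],"jaw":42},
  {"dr":[0,0,0],"slide":[0,0,1.5],"jaw":42},
  {"dr":[0,0,0],"slide":[0,0,1.5],"jaw":42},
  {"dr":[0,0,0],"slide":[0,0,1.5],"jaw":42},
])

```text
clock: 11.45
position: [507.1, -232.1, 136.0]
ee_rot: [-0.195, 0.981, -0.0, 0.0]
contact_force: [-2.6, 4.8, 8.9]
gripper_width: 51.1
grasp_force: 61.8
```

Call:
step_arm([
  {"dr":[0,0,0],"slide":[0,0,0.25],"jaw":42},
  {"dr":[0,0,0],"slide":[0,0,0.5],"jaw":42},
  {"dr":[0,0,0],"slide":[0,0,0.75],"jaw":42},
  {"dr":[0,0,0],"slide":[0,0,1],"jaw":42},
  {"dr":[0,0,0],"slide":[0,0,1.25],"jaw":42},
  {"dr":[0,0,0],"slide":[0,0,1.5],"jaw":42},
  {"dr":[0,0,0],"slide":[0,0,1.5],"jaw":42},
  {"dr":[0,0,0],"slide":[0,0,1.5],"jaw":42},
])

```text
clock: 12.45
position: [507.3, -232.2, 134.7]
ee_rot: [-0.195, 0.981, -0.0, 0.0]
contact_force: [-4.0, 4.2, 7.9]
gripper_width: 51.3
grasp_force: 61.8
```

Call:
step_arm([
  {"dr":[0,0,0],"slide":[0,0,0.25],"jaw":42},
  {"dr":[0,0,0],"slide":[0,0,0.5],"jaw":42},
  {"dr":[0,0,0],"slide":[0,0,0.75],"jaw":42},
  {"dr":[0,0,0],"slide":[0,0,1],"jaw":42},
  {"dr":[0,0,0],"slide":[0,0,1.25],"jaw":42},
  {"dr":[0,0,0],"slide":[0,0,1.5],"jaw":42},
  {"dr":[0,0,0],"slide":[0,0,1.5],"jaw":42},
  {"dr":[0,0,0],"slide":[0,0,1.5],"jaw":42},
])

```text
clock: 13.45
position: [507.4, -232.4, 134.2]
ee_rot: [-0.195, 0.981, -0.001, 0.001]
contact_force: [-4.2, 5.3, 12.7]
gripper_width: 51.2
grasp_force: 62.3
```

Bottom is reached: the TCP moved only 0.5 mm of the 1.5 commanded and the force rose. I'll press about 1 mm more.

Call:
step_arm([
  {"dr":[0,0,0],"slide":[0,0,0.2],"jaw":42},
  {"dr":[0,0,0],"slide":[0,0,0.4],"jaw":42},
  {"dr":[0,0,0],"slide":[0,0,0.6],"jaw":42},
  {"dr":[0,0,0],"slide":[0,0,0.8],"jaw":42},
  {"dr":[0,0,0],"slide":[0,0,0.8],"jaw":42},
  {"dr":[0,0,0],"slide":[0,0,0.8],"jaw":42},
  {"dr":[0,0,0],"slide":[0,0,0.8],"jaw":42},
  {"dr":[0,0,0],"slide":[0,0,0.8],"jaw":42},
])

```text
clock: 14.45
position: [507.5, -232.4, 134.1]
ee_rot: [-0.195, 0.981, -0.001, 0.001]
contact_force: [-5.7, 5.5, 15.5]
gripper_width: 51.2
grasp_force: 62.5
```

Call:
step_arm([
  {"dr":[0,0,0],"slide":[0.2,0.5,0],"jaw":42},
  {"dr":[0,0,0],"slide":[0.5,1,0],"jaw":42},
  {"dr":[0,0,-0.3],"slide":[0.5,1,0.1],"jaw":42},
  {"dr":[0,0,-0.6],"slide":[0.5,1,0.1],"jaw":42},
  {"dr":[0,0,-0.9],"slide":[0.5,1,0.1],"jaw":42},
  {"dr":[0,0,-1.2],"slide":[0.5,1,0.1],"jaw":42},
  {"dr":[0,0,-1.5],"slide":[0.5,1,0.1],"jaw":42},
  {"dr":[0,0,-1.5],"slide":[0.5,1,0.1],"jaw":42},
])

```text
clock: 15.45
position: [508.8, -232.4, 134.2]
ee_rot: [-0.297, 0.955, -0.002, 0.003]
contact_force: [-0.4, 3.4, 12.9]
gripper_width: 51.3
grasp_force: 62.2
```

Run:
```python
from h import *
s=arm.read_state()
im=optics.get_image("wrist");top=optics.get_image("top")
print(s["position"],s["contact_force"],s["wrist_torque"],R.from_quat(s["ee_rot"]).as_matrix()[:,0])
a=cv2.resize(im[150:384,120:400],(480,400))
cv2.imwrite("pics/w5.png",a)
```

```text
[ 508.78 -232.39  134.18] [-0.43  3.39 12.88] [ 1.02  0.45 -0.03] [-0.82 -0.57 -0.  ]
```

View pics/w5.png

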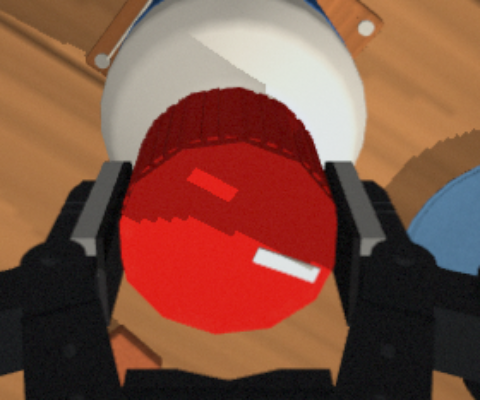

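The white mark is unchanged in the gripper's frame while the jug has rotated, so the cap turns with the tool. It stands at 12° now, and I continue towards 70° with a touch more press.

Call:
step_arm([
  {"dr":[0,0,-0.4],"slide":[0,0,0.3],"jaw":42},
  {"dr":[0,0,-0.9],"slide":[0,0,0.4],"jaw":42},
  {"dr":[0,0,-1.4],"slide":[0,0,0.4],"jaw":42},
  {"dr":[0,0,-1.9],"slide":[0,0,0.4],"jaw":42},
  {"dr":[0,0,-2.4],"slide":[0,0,0.4],"jaw":42},
  {"dr":[0,0,-2.9],"slide":[0,0,0.4],"jaw":42},
  {"dr":[0,0,-3.4],"slide":[0,0,0.4],"jaw":42},
  {"dr":[0,0,-3.6],"slide":[0,0,0.4],"jaw":42},
])

```text
clock: 16.55
position: [509.4, -232.6, 134.2]
ee_rot: [-0.525, 0.851, -0.004, 0.002]
contact_force: [-0.8, 3.7, 13.5]
gripper_width: 51.2
grasp_force: 62.2
```

Call:
step_arm([
  {"dr":[0,0,-0.4],"slide":[0,0,0.2],"jaw":42},
  {"dr":[0,0,-0.9],"slide":[0,0,0.3],"jaw":42},
  {"dr":[0,0,-1.4],"slide":[0,0,0.3],"jaw":42},
  {"dr":[0,0,-1.9],"slide":[0,0,0.3],"jaw":42},
  {"dr":[0,0,-2.4],"slide":[0,0,0.3],"jaw":42},
  {"dr":[0,0,-2.9],"slide":[0,0,0.3],"jaw":42},
  {"dr":[0,0,-3.4],"slide":[0,0,0.3],"jaw":42},
  {"dr":[0,0,-3.6],"slide":[0,0,0.3],"jaw":42},
])

```text
clock: 17.55
position: [510.2, -232.5, 134.2]
ee_rot: [0.721, -0.693, 0.005, -0.002]
contact_force: [-0.7, 3.4, 13.9]
gripper_width: 51.1
grasp_force: 62.2
```

Run:
```python
from h import *
s=arm.read_state()
im=optics.get_image("wrist")
M=R.from_quat(s["ee_rot"]).as_matrix();print(s["clock"],s["position"],s["contact_force"],s["wrist_torque"],M)
print("turn",np.degrees(np.arctan2(M[1,0],M[0,0]))%360-202.5)
a=cv2.resize(im[150:384,120:400],(480,400))
cv2.imwrite("pics/w6.png",a)
```

```text
17.55 [ 510.22 -232.53  134.22] [-0.73  3.43 13.94] [ 1.05 -0.   -0.1 ] [[ 0.04 -1.    0.01]
 [-1.   -0.04 -0.  ]
 [ 0.   -0.01 -1.  ]]
turn 69.69831833729899
```

View pics/w6.png

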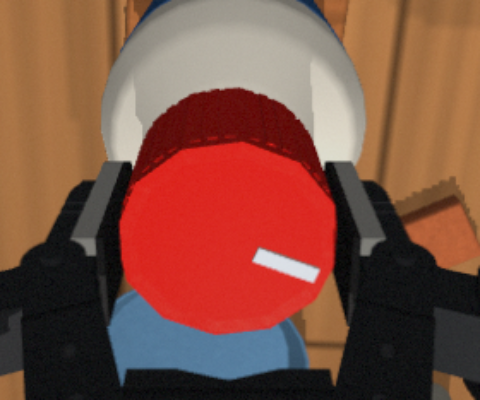

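The cap is turned about 70° with the mark still fixed relative to the gripper. Next I lift straight up, slowly at first.

Call:
step_arm([
  {"dr":[0,0,0],"slide":[0,0,-2],"jaw":42},
  {"dr":[0,0,0],"slide":[0,0,-5],"jaw":42},
  {"dr":[0,0,0],"slide":[0,0,-8],"jaw":42},
  {"dr":[0,0,0],"slide":[0,0,-12],"jaw":42},
  {"dr":[0,0,0],"slide":[0,0,-16],"jaw":42},
  {"dr":[0,0,0],"slide":[0,0,-20],"jaw":42},
  {"dr":[0,0,0],"slide":[0,0,-24],"jaw":42},
  {"dr":[0,0,0],"slide":[0,0,-28],"jaw":42},
])

```text
clock: 18.6
position: [507.1, -231.7, 157.5]
ee_rot: [0.719, -0.695, 0.001, -0.0]
contact_force: [5.6, -2.4, -3.9]
gripper_width: 51.3
grasp_force: 63.0
```

Call:
step_arm([
  {"dr":[0,0,0],"slide":[0,0,-5],"jaw":42},
  {"dr":[0,0,0],"slide":[0,0,-12],"jaw":42},
  {"dr":[0,0,0],"slide":[0,0,-20],"jaw":42},
  {"dr":[0,0,0],"slide":[0,0,-28],"jaw":42},
  {"dr":[0,0,0],"slide":[0,0,-36],"jaw":42},
  {"dr":[0,0,0],"slide":[0,0,-44],"jaw":42},
  {"dr":[0,0,0],"slide":[0,0,-52],"jaw":42},
  {"dr":[0,0,0],"slide":[0,0,-55],"jaw":42},
])

```text
clock: 19.6
position: [506.4, -231.3, 214.3]
ee_rot: [0.72, -0.694, 0.0, -0.0]
contact_force: [-0.3, -0.9, -0.9]
gripper_width: 51.0
grasp_force: 63.2
```

Run:
```python
from h import *
s=arm.read_state()
im=optics.get_image("wrist");sc=optics.get_image("scene")
print(s["clock"],s["position"],s["contact_force"],s["grasp_force"])
P=ray("scene",248,210,14);print(P,R.from_quat(s["ee_rot"]).as_matrix().T@(np.array([525,-11,0])-s["position"]))
cv2.imwrite("pics/w7.png",np.hstack([cv2.resize(im,(400,300)),cv2.resize(sc[80:260,100:340],(400,300))]))
```

```text
19.6 [ 506.42 -231.29  214.27] [-0.3  -0.9  -0.94] 63.23901968076825
[525.58 -10.02  14.  ] [-219.54  -26.23  214.24]
```

View pics/w7.png

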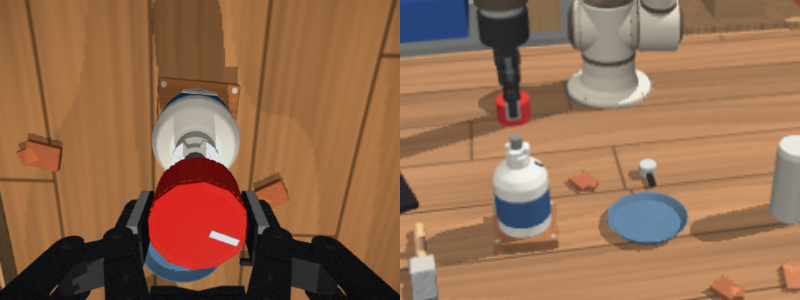

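The cap is off the neck and held level. Next I carry it over the dish.

Call:
step_arm([
  {"dr":[0,0,0],"slide":[-20,-2,0],"jaw":42},
  {"dr":[0,0,0],"slide":[-50,-6,0],"jaw":42},
  {"dr":[0,0,0],"slide":[-85,-10,0],"jaw":42},
  {"dr":[0,0,0],"slide":[-120,-14,0],"jaw":42},
  {"dr":[0,0,0],"slide":[-155,-18,20],"jaw":42},
  {"dr":[0,0,0],"slide":[-185,-22,50],"jaw":42},
  {"dr":[0,0,0],"slide":[-208,-24,80],"jaw":42},
  {"dr":[0,0,0],"slide":[-219,-26,110],"jaw":42},
])

```text
clock: 20.7
position: [524.2, -10.3, 102.4]
ee_rot: [0.72, -0.694, -0.0, 0.0]
contact_force: [-0.9, -0.6, -0.0]
gripper_width: 51.0
grasp_force: 63.3
```

Call:
step_arm([
  {"dr":[0,0,0],"slide":[0,0,0],"jaw":42},
  {"dr":[0,0,0],"slide":[0,0,15],"jaw":42},
  {"dr":[0,0,0],"slide":[0,0,30],"jaw":42},
  {"dr":[0,0,0],"slide":[0,0,45],"jaw":42},
  {"dr":[0,0,0],"slide":[0,0,60],"jaw":42},
  {"dr":[0,0,0],"slide":[0,0,75],"jaw":42},
  {"dr":[0,0,0],"slide":[0,0,85],"jaw":42},
  {"dr":[0,0,0],"slide":[0,0,85],"jaw":42},
])

```text
clock: 21.7
position: [523.8, -11.6, 17.6]
ee_rot: [0.72, -0.694, -0.0, 0.001]
contact_force: [-0.7, 0.3, 0.5]
gripper_width: 51.0
grasp_force: 63.3
```

Run:
```python
from h import *
s=arm.read_state()
im=optics.get_image("wrist");sc=optics.get_image("scene")
print(s["clock"],s["position"],s["contact_force"],s["grasp_force"])
cv2.imwrite("pics/w8.png",np.hstack([cv2.resize(im,(400,300)),cv2.resize(sc[130:250,190:350],(400,300))]))
```

```text
21.7 [523.76 -11.6   17.56] [-0.65  0.25  0.46] 63.252981305122375
```

View pics/w8.png

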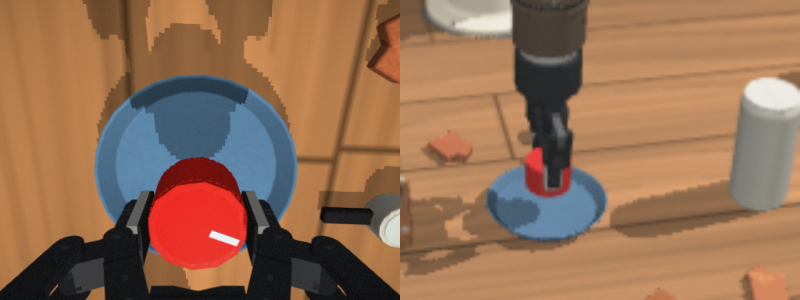

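The cap is above the dish centre, slightly low in the oblique wrist view because of parallax. I'll lower it and feel for the floor.

Call:
step_arm([
  {"dr":[0,0,0],"slide":[0,0,6],"jaw":42},
  {"dr":[0,0,0],"slide":[0,0,12],"jaw":42},
  {"dr":[0,0,0],"slide":[0,0,18],"jaw":42},
  {"dr":[0,0,0],"slide":[0,0,23],"jaw":42},
  {"dr":[0,0,0],"slide":[0,0,26],"jaw":42},
  {"dr":[0,0,0],"slide":[0,0,28],"jaw":42},
  {"dr":[0,0,0],"slide":[0,0,29],"jaw":42},
  {"dr":[0,0,0],"slide":[0,0,29],"jaw":42},
])

```text
clock: 22.8
position: [524.4, -11.4, -10.5]
ee_rot: [0.72, -0.694, 0.0, -0.0]
contact_force: [-0.9, 0.6, 0.2]
gripper_width: 51.1
grasp_force: 63.3
```

Call:
step_arm([
  {"dr":[0,0,0],"slide":[0,0,0.5],"jaw":42},
  {"dr":[0,0,0],"slide":[0,0,1],"jaw":42},
  {"dr":[0,0,0],"slide":[0,0,1.5],"jaw":42},
  {"dr":[0,0,0],"slide":[0,0,2],"jaw":42},
  {"dr":[0,0,0],"slide":[0,0,2.5],"jaw":42},
  {"dr":[0,0,0],"slide":[0,0,3],"jaw":42},
  {"dr":[0,0,0],"slide":[0,0,3],"jaw":42},
  {"dr":[0,0,0],"slide":[0,0,3],"jaw":42},
])

```text
clock: 23.8
position: [524.3, -11.4, -13.5]
ee_rot: [0.72, -0.694, 0.0, -0.0]
contact_force: [0.7, -1.1, -0.9]
gripper_width: 50.8
grasp_force: 63.3
```

Call:
step_arm([
  {"dr":[0,0,0],"slide":[0,0,0.5],"jaw":42},
  {"dr":[0,0,0],"slide":[0,0,1],"jaw":42},
  {"dr":[0,0,0],"slide":[0,0,1.5],"jaw":42},
  {"dr":[0,0,0],"slide":[0,0,2],"jaw":42},
  {"dr":[0,0,0],"slide":[0,0,2.5],"jaw":42},
  {"dr":[0,0,0],"slide":[0,0,3],"jaw":42},
  {"dr":[0,0,0],"slide":[0,0,3],"jaw":42},
  {"dr":[0,0,0],"slide":[0,0,3],"jaw":42},
])

```text
clock: 24.8
position: [524.3, -11.4, -16.2]
ee_rot: [0.72, -0.694, 0.0, -0.0]
contact_force: [-1.5, -0.1, 4.2]
gripper_width: 50.9
grasp_force: 63.7
```

Contact with the floor at 4 N. Now I release and retreat straight up.

Call:
step_arm([
  {"dr":[0,0,0],"slide":[0,0,0],"jaw":50},
  {"dr":[0,0,0],"slide":[0,0,0],"jaw":54},
  {"dr":[0,0,0],"slide":[0,0,0],"jaw":58},
  {"dr":[0,0,0],"slide":[0,0,0],"jaw":62},
  {"dr":[0,0,0],"slide":[0,0,0],"jaw":66},
  {"dr":[0,0,0],"slide":[0,0,0],"jaw":70},
  {"dr":[0,0,0],"slide":[0,0,0],"jaw":70},
  {"dr":[0,0,0],"slide":[0,0,-2],"jaw":70},
])

```text
clock: 25.8
position: [524.2, -11.4, -14.5]
ee_rot: [0.72, -0.694, -0.0, 0.0]
contact_force: [0.1, -0.3, -0.2]
gripper_width: 70.3
grasp_force: 0.0
```

Call:
step_arm([
  {"dr":[0,0,0],"slide":[0,0,-8],"jaw":70},
  {"dr":[0,0,0],"slide":[0,0,-18],"jaw":70},
  {"dr":[0,0,0],"slide":[0,0,-30],"jaw":70},
  {"dr":[0,0,0],"slide":[0,0,-50],"jaw":70},
  {"dr":[0,0,0],"slide":[0,0,-80],"jaw":70},
  {"dr":[0,0,0],"slide":[0,0,-110],"jaw":70},
  {"dr":[0,0,0],"slide":[0,0,-140],"jaw":70},
  {"dr":[0,0,0],"slide":[0,0,-150],"jaw":70},
])

```text
clock: 26.8
position: [525.4, -11.2, 138.2]
ee_rot: [0.72, -0.694, 0.001, -0.002]
contact_force: [-0.3, 0.6, 0.0]
gripper_width: 69.9
grasp_force: 0.0
```

Run:
```python
from h import *
s=arm.read_state()
im=optics.get_image("wrist");sc=optics.get_image("scene")
print(s["clock"],s["position"],s["contact_force"],s["grasp_force"],s["gripper_width"])
cv2.imwrite("pics/w9.png",np.hstack([cv2.resize(im,(400,300)),cv2.resize(sc[130:250,190:350],(400,300))]))
```

```text
26.8 [525.44 -11.17 138.17] [-0.31  0.57  0.04] 0.0 69.91609190614591
```

View pics/w9.png

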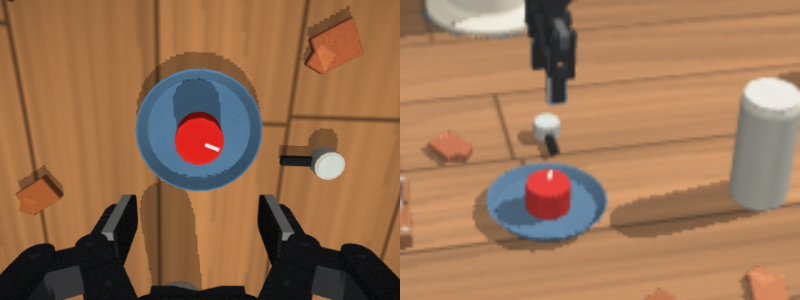

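The cap stands upright at the dish's centre, and the gripper is clear and empty.

```bash
python3 -c "
from bench import arm
print(arm.job_done())"
```

```text
the job is handed in; nothing more can be done
None
```

I turned the cap about 70° while holding it down, lifted it off the jug and left it upright at the centre of the blue dish; the job was handed in at about 27 s, but no verdict was returned.

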